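Charge a mixing bottle with agitator balls

TASK

Put the four steel mixing balls from the blue scoop into the narrow-mouthed white bottle. Pick the scoop up by its black upright grip and, keeping it level, bring the lip just inside the bottle's mouth until the spout rests on the rim; only then tip it slowly, keeping the lip in the mouth until all four balls have run in, none missing the opening. Finally stand the scoop upright on the bench, and do not knock over the nearer dropper bottle or the black can behind.

Things in the scene. Friction and masses are not known exactly. Their poses are not given: they have to be found in the camera images.
- scoop: Blue scoop with trough and spout, loose, 0.13-0.21 kg empty, standing level on a flat foot. Origin under the foot, midway across; +x to the spout, z up. Spans x -71 to +64 mm; foot 30 mm wide, x -71 to +20; trough 23 mm wide outside, 18 inside. Its floor climbs 8 degrees to a brow at x +45, z 21 mm, so level it keeps the balls; tipped nose-down past that they roll out in single file (40 degrees empties it).
- scoop_grip (a point): Middle of the grasping zone of the black square post of the scoop, at x -62, y 0, z +56 mm in the scoop's frame. The post is 18 x 18 mm, its top at z 72 mm; it is free on all four sides from z 35 mm up and may be pinched across x or across y. Axes as the scoop's.
- scoop_rest (a point): Point on the underside of the scoop's spout, at x +36, y 0, z +17 mm in the scoop's frame, where the near side of the bottle's rim should bear when the lip is in the mouth. Axes as the scoop's.
- scoop_lip (a point): Lower end of the spout's lip (22 mm long, turned down 40 degrees from the brow), in its middle, on the upper side, at x +62, y 0, z +7 mm in the scoop's frame; the lip is 3 mm thick below this point and 23 mm wide. With the scoop level and resting on the rim it is about 10 mm below the rim.
- bottle: White narrow-mouthed bottle, fixed upright on the bench by four dark clips at its foot. Origin under its centre, z up. 110 mm high; body 74 mm in diameter up to 56 mm, shoulder up to 72 mm, then a straight neck 48 mm outside, 40 mm inside, with two red beads. Hollow, floor 4 mm. The clips reach 59 mm from the axis, 22 mm high. Round: the scoop may come from any side.
- bottle_mouth (a point): Centre of the bottle's mouth, at the height of the rim, 110 mm above the bottle's origin; the opening is 40 mm in diameter, the rim 4 mm wide.
- ball0: Steel mixing ball, 14 mm in diameter, 11 g, loose in the scoop's trough at the start; origin at its centre.
- ball1: Steel mixing ball, 14 mm in diameter, 11 g, loose in the scoop's trough at the start; origin at its centre.
- ball2: Steel mixing ball, 14 mm in diameter, 11 g, loose in the scoop's trough at the start; origin at its centre.
- ball3: Steel mixing ball, 14 mm in diameter, 11 g, loose in the scoop's trough at the start; origin at its centre.
- dropper_bottle: The nearer of two brown dropper bottles (the one left of the flat blue-grey case), 37 mm in diameter, 117 mm high, loose, standing behind the work; origin under its centre, z up.
- black_can: Black can with a yellow cap, 73 mm in diameter, 206 mm high, loose, standing at the back right; origin under its centre, z up.
Mind the look-alikes: they are no part of the job. Of the things that look like the scoop, take the one that is farthest from the robot's base at the start. What is shaped like the bottle but purple is not meant.

How it is judged (in metres and radians):
On the way, in this order (a step that is already met when the one before it is completed fails the run):
1. the scoop, level within 0.25 rad and holding all four balls, rests on the bottle's rim, its lip in the mouth (lip end within 19 mm of the axis, 3 mm or more below the rim) (horizontal distance between scoop_lip and bottle_mouth below 0.019 m and z of scoop_lip in the frame of bottle_mouth below -0.003 m and angle between scoop's own z axis and vertical below 0.25 rad and contact force between scoop and bottle above 0.2 N and x of each of ball0, ball1, ball2, ball3 in the frame of scoop below 0.04 m and distance between each of ball0, ball1, ball2, ball3 and scoop below 0.07 m), for 0.2 s.
2. all four balls are down in the bottle while the lip is still in the mouth (lip end below the rim and within 20 mm of the axis) (horizontal distance between each of ball0, ball1, ball2, ball3 and bottle below 0.036 m and z of each of ball0, ball1, ball2, ball3 in the frame of bottle below 0.075 m and horizontal distance between scoop_lip and bottle_mouth below 0.02 m and z of scoop_lip in the frame of bottle_mouth below 0 m).
At the end, for the whole second after the job is handed in: All four balls lie inside the bottle (within 36 mm of its axis, below its neck), and the scoop stands upright (within 0.1 rad) and still with its foot on the bench (within 6 mm) (horizontal distance between each of ball0, ball1, ball2, ball3 and bottle below 0.036 m and z of each of ball0, ball1, ball2, ball3 in the frame of bottle below 0.075 m and angle between scoop's own z axis and vertical below 0.1 rad and height (world z) of scoop between -0.006 and 0.006 m and linear speed of scoop below 0.02 m/s); the robot touches nothing.
It fails at once if a ball is outside both scoop and bottle (more than 45 mm from the bottle's axis and more than 90 mm from the scoop's origin) ((horizontal distance between ball0 and bottle above 0.045 m and distance between ball0 and scoop above 0.09 m) or (horizontal distance between ball1 and bottle above 0.045 m and distance between ball1 and scoop above 0.09 m) or (horizontal distance between ball2 and bottle above 0.045 m and distance between ball2 and scoop above 0.09 m) or (horizontal distance between ball3 and bottle above 0.045 m and distance between ball3 and scoop above 0.09 m)).
It fails at once if the nearer dropper bottle or the black can is knocked over (tilted more than 0.6 rad) (angle between any of dropper_bottle, black_can's own z axis and vertical above 0.6 rad).
It also fails if it takes over 70 s, if anything falls off the work surface, if the arm or the gripper's body presses on something with over 40 N, if the wrist force passes 120 N, or if a joint passes its speed limit or range.

ROBOT

A 6-joint arm with a two-finger parallel gripper is mounted at the origin on a cart in front of the work surface, level with it; the furniture and walls round the work are solid. World frame = base frame: x ahead of the robot, y to its left, z up, the work surface at z = 0. Lengths are in mm, angles in rad, forces in N, time in s.
With the tool pointing down it reaches from about 350 to 775 mm from the base axis. Payload 7.3 kg.
Tool frame: the origin (TCP) lies at the very end of the fingers, on their centre line; the grasp point (between the pads) lies env.hold_point_z behind it (env.hold_point_z is the distance from the TCP to the grasp point, in mm); z points along the fingers, y is the direction in which the jaws open and shut (so a half turn about z gives the same grasp; the last joint's range is limited). The gripper opens to 92 mm and grips with 3 to 60 N. Pads are 19 mm wide; open, the fingers measure 130 mm over their backs; the gripper's body (75 mm by 190 mm) begins 47 mm behind the grasp point.
Start: joints at [-0.146, 0.342, 1.524, -0, 1.275, -0.146], TCP at [525.019, 0.019, 226.741] pointing down, gripper open.
Joint ranges: [-2.53, 2.53], [-0.77, 2.02], [0.04, 2.7], [-1, 4.14], [0.28, 2.66], [-3.11, 3.11]. Speed limits (rad/s): [2.57, 2.57, 3.14, 3.14, 3.14, 3.14].

INTERFACE

Orientations are given as a unit quaternion [w, x, y, z].
In Python, from bench import env, eyes, job gives the robot as it stands.
- The arm moves only by the tool arm_command, never from a script. Its argument "plan" is one flat list of numbers, 5 for each row, row after row: the finger opening in m, from 0 to 0.0918, then the shift along the world's x, y, z in m, then the turn about the world's z in rad. A call has 1 to 10 rows; each row is the pose to reach, as a shift and turn from the pose commanded when the call began; what a row does not reach only later rows make up. A row lasts 1/10 s, in which the tool goes at most 50 mm and 8.59 degrees, less where a joint would pass 70% of its speed; a pose out of reach is approached as far as the arm can. A call with a gripper value outside its range is refused whole. The fingers move at their own pace and stop on an object; the grip force is fixed at half the most. Time passes only in rows, so rows that repeat a pose let the fingers close. It gives the time, the measured TCP pose, the force and the opening at its end, in the units of the state.
- env.observe(): the state, without advancing time (a new reading comes with each control period).
- eyes.read_camera(name): name is "scene" or "side" or "wrist"; returns the picture (480x640x3 uint8, red, green, blue); there is no depth.
- eyes.get_calibration(name): a dict with "fx", "fy", "cx", "cy" (pixels), "D" ([k1, k2, p1, p2, k3] as OpenCV has them; the pictures are not rectified), "eye" and "orientation" of the camera in the world. Camera axes: x right, y down, z forward; pixel columns grow to the right and rows downward; lengths in mm; the calibration is good to about 2 mm. A picture is of the moment at which its call begins: read the wrist's pose just before it. get_calibration takes no time and is no camera call; for the wrist camera it gives the pose at the moment of the call.
- job.hand_in(): hands the job in, once; it reports no verdict.
The state is a dict: "t": time; "qpos": joint angles; "joint_velocities": joint speeds; "joint_efforts": joint torques, N m; "tool_pos": TCP position; "eef_rot": TCP orientation; "contact_force": force on the tool from outside, world axes, zero at the start; "ft_torque": the same for the moment, N m; "opening": opening from 0.0 (shut) to 1.0 (fully open).
Only numpy, scipy, OpenCV 4.12 (cv2) and the standard library are available. Lean on these libraries where they do the work, as an engineer would, in place of code of your own. Each camera call takes 0.05 s, during which the arm holds its last target. There are 200 camera calls.

## Working session

There is one attempt and no reset: what is moved stays moved. The work goes in short steps, Python scripts to look and compute and a tool call to move; the robot and the scene stay as the last step left them, time stands still between calls to the robot, and variables do not carry over. Pictures are saved under pics/ and viewed, about 8 in all and at most 12, crops included, and the job is handed in when it is done.

Besides the shell and the picture viewer there is one more tool, called in YAML: its name, and indented under it one key for each argument. arm_command: Moves the arm, as the interface text tells. Its arguments: {"type":"object","properties":{"plan":{"type":"array","items":{"type":"number"}}},"required":["plan"]}

```bash
ls; mkdir -p pics; cat > h.py <<'E'
import numpy as np, cv2
from scipy.spatial.transform import Rotation as R
from bench import env, eyes, job
def cal(n):
    c=eyes.get_calibration(n); K=np.array([[c['fx'],0,c['cx']],[0,c['fy'],c['cy']],[0,0,1.]])
    o=np.array(c['orientation'],float)
    Rm=o if o.shape==(3,3) else R.from_quat(o[[1,2,3,0]]).as_matrix()
    return K,np.array(c['D'],float),np.array(c['eye'],float),Rm
def ray(C,uv):
    K,D,e,Rm=C; p=cv2.undistortPoints(np.array(uv,float).reshape(-1,1,2),K,D).reshape(-1,2)
    return np.c_[p,np.ones(len(p))]@Rm.T
def onz(C,uv,z):
    d=ray(C,uv); return C[2]+d*((z-C[2][2])/d[:,2])[:,None]
def proj(C,P):
    K,D,e,Rm=C; return cv2.projectPoints((np.array(P,float).reshape(-1,3)-e)@Rm,np.zeros(3),np.zeros(3),K,D)[0].reshape(-1,2)
def snap(n,f):
    C=cal(n); im=eyes.read_camera(n)[:,:,::-1].copy(); cv2.imwrite(f'pics/{f}.png',im); return C,im
E
python3 - <<'E'
from h import *
for n in ('scene','side','wrist'):
    C,im=snap(n,n+'0'); print(n,C[0][0,0],C[2],C[3].round(3).tolist())
print(env.observe(), env.hold_point_z)
E
```

```text
pics
scene 501.6658492943087 [  66.18020951 -788.25474689  781.87184411] [[0.835, -0.346, 0.428], [-0.55, -0.53, 0.645], [0.004, -0.774, -0.633]]
side 518.7155300571978 [174.14333799 899.19223541 679.98712488] [[-0.932, -0.193, 0.306], [-0.361, 0.453, -0.815], [0.019, -0.87, -0.493]]
wrist 420.7770669700992 [526.07380329  78.08148965 384.40350302] [[1.0, 0.0, -0.0], [-0.0, -0.958, -0.286], [-0.0, 0.286, -0.958]]
{'t': 0.15, 'qpos': array([-1.45990282e-01,  3.42566143e-01,  1.52476692e+00, -1.93125671e-05,
        1.27538628e+00, -1.45973183e-01]), 'joint_velocities': array([-8.02275682e-04, -1.10191812e-03, -2.16053368e-03,  4.50241137e-06,
        4.34981879e-04, -1.61781412e-03]), 'joint_efforts': array([ 7.52666965e-04, -4.31470585e+01, -2.44352603e+01,  7.18239485e-02,
        5.38185902e-02, -1.32920518e-04]), 'tool_pos': array([5.24712144e+02, 6.37457285e-02, 2.26213517e+02]), 'eef_rot': array([-4.46539803e-04,  7.07110723e-01,  7.07102615e-01, -3.43573939e-04]), 'contact_force': array([ 0.36203856, -0.09602087,  0.0048823 ]), 'ft_torque': array([ 0.00408837, -0.03355747, -0.01720468]), 'opening': 1.000918704830455} 18.8
```

View pics/scene0.png

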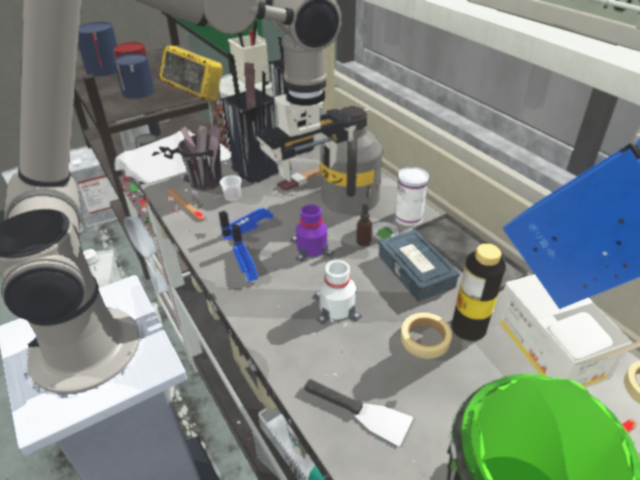

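View pics/side0.png

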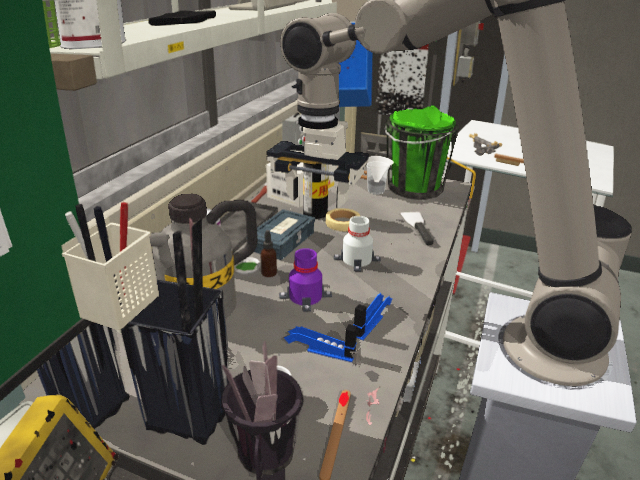

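Two blue scoops (scene: trough toward (265,214) with post (224,224); and trough toward (248,270) with post (237,235)); side: one with balls, post (350,343), another at (378,315). A purple look-alike bottle is at scene (312,235), the white one at (337,290). Confirm in a crop.

```bash
python3 - <<'E'
from h import *
a=cv2.imread('pics/scene0.png')[195:295,205:325]; b=cv2.imread('pics/side0.png')[285:375,275:405]
a=cv2.resize(a,(400,333),interpolation=2); b=cv2.resize(b,(400,277),interpolation=2)
o=np.zeros((333,800,3),np.uint8); o[:,:400]=a;o[:277,400:]=b; cv2.imwrite('pics/crop1.png',o)
S,D=cal('scene'),cal('side')
for n,C in(('scene',S),('side',D)):
    im=cv2.imread(f'pics/{n}0.png'); h=cv2.cvtColor(im,cv2.COLOR_BGR2HSV)
    m=((h[...,0]>105)&(h[...,0]<125)&(h[...,1]>170)&(h[...,2]>60)).astype(np.uint8)
    k,l,st,ce=cv2.connectedComponentsWithStats(m)
    for i in range(1,k):
        if st[i,4]>60: print(n,st[i],ce[i].round(1),onz(C,[ce[i]],20).round(0))
print('sceneposts(z72)',onz(S,[[224,213],[236,226]],72).round(0).tolist())
print('sideposts',onz(D,[[350,328],[360,306]],72).round(0).tolist())
E
```

```text
scene [  506   150   134   145 12353] [586.9 227.8] [[1150. -316.   20.]]
scene [241 210  31  22 257] [254.7 219.3] [[462. 173.  20.]]
scene [234 244  23  36 396] [245.  261.3] [[372.  40.  20.]]
side [ 339   40   33   66 1714] [355.9  78.2] [[ 1123. -2160.    20.]]
side [353 294  39  46 554] [373.5 314.3] [[373.  51.  20.]]
side [284 327  72  35 988] [318.3 342.7] [[447. 178.  20.]]
sceneposts(z72) [[384.0, 171.0, 72.0], [387.0, 108.0, 72.0]]
sideposts [[386.0, 174.0, 72.0], [390.0, 102.0, 72.0]]
```

View pics/crop1.png

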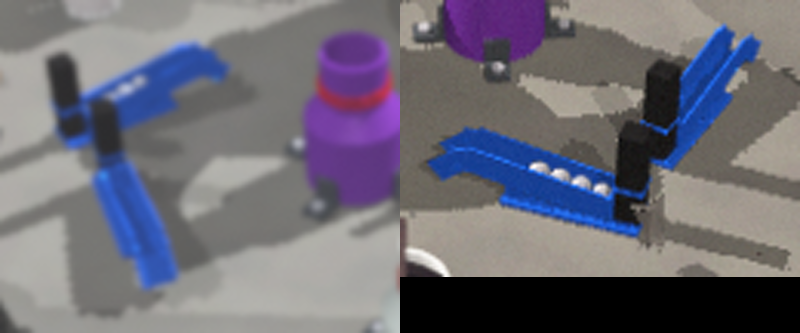

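Target: the scoop whose post is near (385,172), ~480 mm from base (the other is ~380 mm); it also holds the balls. The bottle meant is the white one. I move over the scoop with jaws turned across its y.

arm_command:
  plan: [0.05,-0.03,0.05,0.005,-0.145,0.05,-0.06,0.1,0.01,-0.29,0.05,-0.09,0.14,0.015,-0.435,0.05,-0.105,0.172,0.02,-0.58,0.05,-0.105,0.172,0.02,-0.725,0.05,-0.105,0.172,0.02,-0.87,0.05,-0.105,0.172,0.02,-1.015,0.05,-0.105,0.172,0.02,-1.16,0.05,-0.105,0.172,0.02,-1.305,0.05,-0.105,0.172,0.02,-1.45]

```text
t: 1.15
tool_pos: [419.8, 172.0, 246.5]
eef_rot: [0.0, 0.998, 0.058, -0.0]
contact_force: [-0.3, 0.3, -1.0]
opening: 0.546
```

arm_command:
  plan: [0.05,0,0,0,-0.121,0.05,0,0,0,-0.121,0.05,0,0,0,-0.121]

```text
t: 1.45
tool_pos: [419.9, 172.0, 246.6]
eef_rot: [0.0, 1.0, 0.002, -0.0]
contact_force: [-0.5, 0.0, -0.4]
opening: 0.544
```

```bash
python3 - <<'E'
from h import *
C,im=snap('wrist','wrist1'); print(env.observe()['tool_pos'],C[2])
S,D=cal('scene'),cal('side')
# bottle: red bead blobs below z~100 and rim guess
for n,c in(('scene',S),('side',D)):
    h=cv2.cvtColor(cv2.imread(f'pics/{n}0.png'),cv2.COLOR_BGR2HSV)
    m=(((h[...,0]<8)|(h[...,0]>172))&(h[...,1]>120)&(h[...,2]>80)).astype(np.uint8)
    k,l,st,ce=cv2.connectedComponentsWithStats(m)
    for i in range(1,k):
        if st[i,4]>15: print(n,st[i],ce[i].round(1),onz(c,[ce[i]],90).round(0))
a=cv2.resize(cv2.imread('pics/scene0.png')[250:330,305:370],None,fx=5,fy=5,interpolation=2)
b=cv2.resize(cv2.imread('pics/side0.png')[205:285,325:390],None,fx=5,fy=5,interpolation=2)
cv2.imwrite('pics/crop2.png',np.hstack([a,b]))
E
```

```text
[419.91504056 172.00846409 246.62608126] [498.61687408 172.92298559 404.84023741]
scene [250  30   4  14  36] [251.8  35.8] [[1028. 1335.   90.]]
scene [115  43  30  14 267] [129.4  48.3] [[ 520. 1486.   90.]]
scene [140 199   5   6  20] [142.3 201.2] [[228. 302.  90.]]
scene [194 211   9   7  44] [197.9 214. ] [[323. 176.  90.]]
scene [623 420  11  11  84] [628.2 425. ] [[ 669. -706.   90.]]
side [479  23   5   7  28] [480.9  25.9] [[  670. -5220.    90.]]
side [ 62  35  39   6 147] [81.  37.9] [[ 3780. -2623.    90.]]
side [421  44   7   5  21] [424.7  46.7] [[  912. -3228.    90.]]
side [252 186  15  17  75] [259.7 194.6] [[ 792. -256.   90.]]
side [120 203   8  48 326] [123.1 225. ] [[1022.   36.   90.]]
side [348 228  10   8  26] [351.5 232.2] [[ 492. -149.   90.]]
side [363 228   7   8  20] [366.4 232.5] [[ 458. -162.   90.]]
side [457 235  14  37 221] [462.9 250.9] [[ 228. -165.   90.]]
side [294 263  10   9  28] [296.9 268.2] [[548.  49.  90.]]
side [301 262  17  10  37] [311.7 268. ] [[519.  36.  90.]]
side [453 275   6  19  48] [455.4 283.4] [[224. -24.  90.]]
side [339 391  10  16 107] [343.6 398.5] [[335. 361.  90.]]
side [ 15 459   7   8  45] [ 17.8 462.6] [[702. 659.  90.]]
```

View pics/wrist1.png

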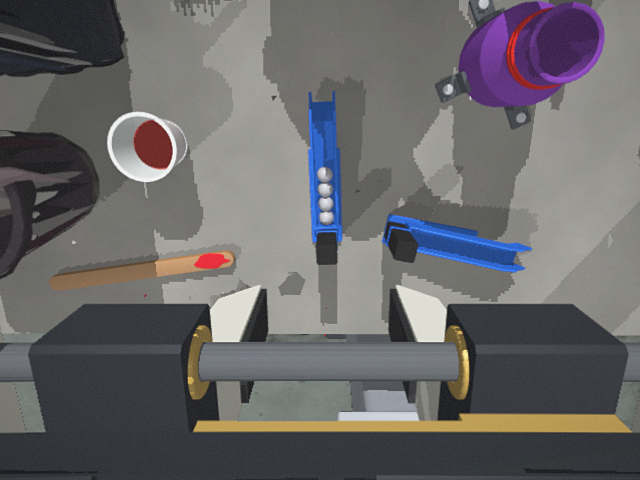

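View pics/crop2.png

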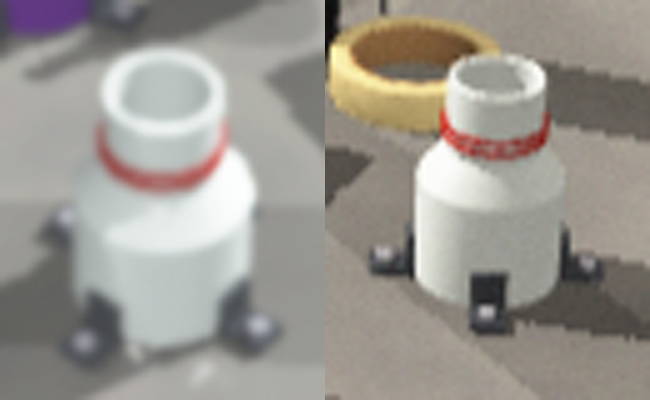

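Wrist view: target scoop with four balls at (325,175–218), post (327,248), spout end (322,97), pointing +x. Bottle rim centres picked: scene (337.6,268.6), side (359.4,221).

```bash
python3 - <<'E'
from h import *
C=cal('wrist'); S,D=cal('scene'),cal('side')
im=cv2.imread('pics/wrist1.png'); h=cv2.cvtColor(im,cv2.COLOR_BGR2HSV)
m=(h[...,2]<75)&(h[...,1]<120); m[:]&=True; sub=np.zeros_like(m); sub[228:270,305:348]=m[228:270,305:348]
k,l,st,ce=cv2.connectedComponentsWithStats(sub.astype(np.uint8)); i=1+st[1:,4].argmax(); print(st[i],ce[i])
for r in range(232,268,3): x=np.where(l[r]==i)[0]; print(r,x.min() if len(x) else None,x.max() if len(x) else None,im[r,326],end=' | ')
b=((h[...,0]>105)&(h[...,0]<125)&(h[...,1]>140)&(h[...,2]>60)); 
print()
for r in range(94,236,8):
    x=np.where(b[r,295:360])[0]+295
    if len(x): print(r,x.min(),x.max(),onz(C,[[(x.min()+x.max())/2,r]],22).round(1).tolist())
print('balls',onz(C,[[325,175],[326,218]],19).round(1).tolist())
print('bottle',onz(S,[[337.6,268.6]],110),onz(D,[[359.4,221]],110))
print('check dropper/can', onz(S,[[364,243]],0), onz(S,[[472,333]],0), 'case',onz(S,[[385,262]],20))
E
```

```text
[316 233  21  32 620] [326.27741935 248.48387097]
232 None None [112  66  48] | 235 318 335 [49 51 52] | 238 317 335 [51 51 51] | 241 317 335 [49 49 51] | 244 316 336 [54 52 51] | 247 316 336 [55 55 55] | 250 316 336 [53 48 52] | 253 317 336 [48 48 48] | 256 317 336 [54 54 53] | 259 317 336 [55 53 54] | 262 317 336 [51 49 53] | 265 None None [113 117 119] | 
94 309 334 [[515.0, 178.3, 22.0]]
102 309 334 [[508.5, 178.3, 22.0]]
110 309 334 [[501.9, 178.3, 22.0]]
118 309 335 [[495.2, 177.9, 22.0]]
126 309 335 [[488.5, 177.9, 22.0]]
134 310 335 [[481.6, 177.4, 22.0]]
142 310 335 [[474.8, 177.5, 22.0]]
150 308 339 [[467.8, 176.6, 22.0]]
158 309 339 [[460.8, 176.1, 22.0]]
166 309 339 [[453.6, 176.1, 22.0]]
174 310 339 [[446.5, 175.6, 22.0]]
182 310 340 [[439.2, 175.2, 22.0]]
190 310 340 [[431.8, 175.2, 22.0]]
198 311 340 [[424.4, 174.7, 22.0]]
206 311 340 [[416.9, 174.7, 22.0]]
214 312 340 [[409.3, 174.2, 22.0]]
222 312 340 [[401.6, 174.2, 22.0]]
230 312 341 [[393.8, 173.7, 22.0]]
balls [[445.1, 175.2, 19.0], [404.7, 174.2, 19.0]]
bottle [[ 480.17690327 -178.24385589  110.        ]] [[ 481.11796132 -175.10093605  110.        ]]
check dropper/can [[653.96448645 -36.28996609   0.        ]] [[ 668.54356028 -389.03193572    0.        ]] case [[ 638.89683525 -137.25031335   20.        ]]
```

```bash
python3 - <<'E'
from h import *
C=cal('wrist')
im=cv2.imread('pics/wrist1.png')
print('rear top edge',onz(C,[[326.5,264.5]],72),'lip',onz(C,[[321.5,92.5]],8))
print(im[84:96,321].tolist())
for x in (384,386,388): print(x,proj(C,[[x-9,173.5,72],[x+9,173.5,72],[x,173.5,72],[x,164.5,72],[x,182.5,72]]).round(1).tolist())
E
```

```text
rear top edge [[377.43683361 173.52290555  72.        ]] lip [[516.8435709  178.49462081   8.        ]]
[[91, 95, 94], [91, 95, 94], [93, 95, 95], [89, 93, 93], [92, 95, 96], [88, 92, 93], [93, 97, 98], [91, 91, 95], [94, 99, 96], [92, 93, 95], [91, 96, 96], [90, 92, 95]]
384 [[326.5, 267.2], [326.6, 246.8], [326.5, 257.1], [337.3, 257.1], [315.8, 257.1]]
386 [[326.5, 265.0], [326.6, 244.5], [326.6, 254.8], [337.3, 254.9], [315.8, 254.8]]
388 [[326.5, 262.7], [326.6, 242.2], [326.6, 252.6], [337.4, 252.6], [315.8, 252.5]]
```

arm_command:
  plan: [0.05,-0.033,0.0015,0,0.038,0.05,-0.033,0.0015,-0.04,0.038,0.05,-0.033,0.0015,-0.08,0.038,0.05,-0.033,0.0015,-0.12,0.038,0.05,-0.033,0.0015,-0.15,0.038,0.05,-0.033,0.0015,-0.175,0.038,0.05,-0.033,0.0015,-0.195,0.038,0.05,-0.033,0.0015,-0.209,0.038,0.05,-0.033,0.0015,-0.209,0.038]

```text
t: 2.4
tool_pos: [385.9, 173.2, 36.3]
eef_rot: [0.0, 1.0, 0.02, -0.002]
contact_force: [1.5, -0.1, -0.2]
opening: 0.545
```

```bash
python3 - <<'E'
from h import *
C,im=snap('side','side2'); C2,im2=snap('wrist','wrist2'); o=env.observe(); print(o['tool_pos'],o['contact_force'])
a=cv2.resize(im[270:380,270:420],(600,440),interpolation=2)
b=cv2.resize(im2,(200,150)); cv2.imwrite('pics/v6.png',a)
E
```

```text
[387.17302575 173.55077674  37.93774758] [ 0.69488977  0.06721758 -0.54343202]
```

View pics/v6.png

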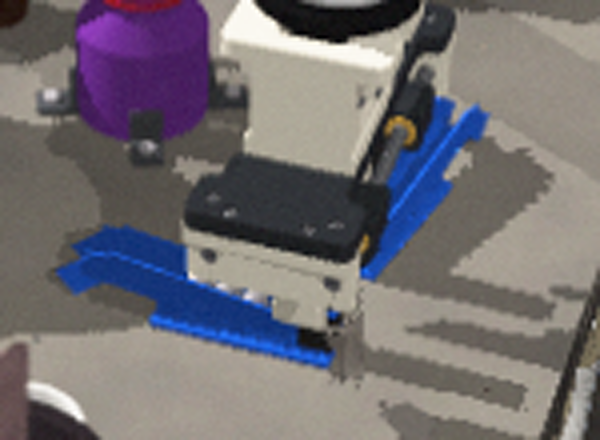

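View 6: fingers straddle the post, scoop undisturbed. Close.

arm_command:
  plan: [0,0,0,0,0,0,0,0,0,0,0,0,0,0,0,0,0,0,0,0,0,0,0,0,0,0,0,0,0,0,0,0,0,0,0,0,0,0,0,0]

```text
t: 3.3
tool_pos: [387.1, 173.5, 38.0]
eef_rot: [0.0, 1.0, 0.019, 0.0]
contact_force: [-0.5, -1.3, 5.7]
opening: 0.193
```

arm_command:
  plan: [0,0,0,0.001,0,0,0,0,0.003,0,0,0,0,0.005,0,0,0,0,0.007,0,0,0,0,0.008,0,0,0,0,0.008,0,0,0,0,0.008,0,0,0,0,0.008,0]

```text
t: 4.1
tool_pos: [387.0, 173.5, 45.7]
eef_rot: [0.0, 1.0, 0.019, -0.0]
contact_force: [0.4, 0.2, -2.6]
opening: 0.195
```

```bash
cat >> h.py <<'E'
def bluemask(im):
    h=cv2.cvtColor(im,cv2.COLOR_BGR2HSV)
    return ((h[...,0]>105)&(h[...,0]<125)&(h[...,1]>140)&(h[...,2]>60)).astype(np.uint8)
E
python3 - <<'E'
from h import *
C,im=snap('side','side3'); o=env.observe(); print(o['tool_pos'],o['contact_force'],o['opening']*91.8)
old=cv2.imread('pics/side2.png')
# lower-left boundary of blue (foot edge, spout) old vs new, per column
for c in range(286,356,6):
    f=[]
    for k in (old,im):
        r=np.where(bluemask(k)[320:372,c])[0]; f+= [320+r.min(),320+r.max()] if len(r) else [None]*2
    print(c,f)
E
```

```text
[386.98062735 173.49374147  45.68967684] [ 0.35749253  0.1468007  -1.59013646] 17.79506496740996
286 [np.int64(337), np.int64(340), np.int64(334), np.int64(337)]
292 [np.int64(329), np.int64(341), np.int64(326), np.int64(338)]
298 [np.int64(327), np.int64(340), np.int64(324), np.int64(337)]
304 [np.int64(328), np.int64(342), np.int64(325), np.int64(339)]
310 [np.int64(330), np.int64(351), np.int64(327), np.int64(348)]
316 [np.int64(338), np.int64(352), np.int64(334), np.int64(350)]
322 [np.int64(342), np.int64(354), np.int64(339), np.int64(351)]
328 [np.int64(344), np.int64(356), np.int64(341), np.int64(353)]
334 [np.int64(346), np.int64(357), np.int64(343), np.int64(354)]
340 [np.int64(351), np.int64(358), np.int64(340), np.int64(356)]
346 [np.int64(357), np.int64(360), np.int64(343), np.int64(357)]
352 [np.int64(348), np.int64(360), np.int64(344), np.int64(358)]
```

Scoop rose level (uniform 3 px shift). Lift on.

arm_command:
  plan: [0,0,0,0.006,0,0,0,0,0.018,0,0,0,0,0.033,0,0,0,0,0.048,0,0,0,0,0.063,0,0,0,0,0.078,0,0,0,0,0.093,0,0,0,0,0.108,0,0,0,0,0.121,0,0,0,0,0.129,0]

```text
t: 5.15
tool_pos: [387.2, 173.6, 176.0]
eef_rot: [-0.0, 1.0, 0.019, 0.001]
contact_force: [0.2, 0.6, -1.0]
opening: 0.19
```

arm_command:
  plan: [0,0,-0.004,0,0,0,-0.001,-0.012,0,0,0,-0.002,-0.024,0,0,0,-0.003,-0.04,0,0,0,-0.004,-0.058,0,0,0,-0.006,-0.076,0,0,0,-0.007,-0.094,0,0,0,-0.009,-0.112,0,0,0,-0.01,-0.13,0,0,0,-0.011,-0.148,0,0]

```text
t: 6.15
tool_pos: [375.1, 24.1, 174.2]
eef_rot: [0.0, 1.0, 0.019, -0.001]
contact_force: [0.2, -0.2, -2.2]
opening: 0.195
```

arm_command:
  plan: [0,-0.001,-0.018,0,0,0,-0.003,-0.036,0,0,0,-0.004,-0.054,0,0,0,-0.006,-0.072,0,0,0,-0.007,-0.09,0,0,0,-0.009,-0.108,0,0,0,-0.01,-0.126,0,0,0,-0.012,-0.144,0,0,0,-0.013,-0.16,0,0,0,-0.014,-0.174,0,0]

```text
t: 7.15
tool_pos: [360.9, -149.7, 174.2]
eef_rot: [-0.0, 1.0, 0.019, -0.001]
contact_force: [0.5, -0.1, -2.1]
opening: 0.194
```

arm_command:
  plan: [0,-0.001,-0.012,0,0,0,-0.0015,-0.021,0,0,0,-0.0025,-0.028,0,0,0,-0.0025,-0.032,0,0,0,-0.0025,-0.033,0,0,0,-0.0025,-0.033,0,0,0,-0.0025,-0.033,0,0,0,-0.0025,-0.033,0,0]

```text
t: 7.95
tool_pos: [359.5, -181.1, 174.7]
eef_rot: [-0.0, 1.0, 0.02, -0.0]
contact_force: [-0.2, 0.3, -2.3]
opening: 0.189
```

```bash
python3 - <<'E'
from h import *
o=env.observe(); print(o['t'],o['tool_pos'],o['contact_force'],o['qpos'].round(2))
C,im=snap('side','side4'); C2,im2=snap('wrist','wrist4'); C3,im3=snap('scene','scene4')
a=cv2.resize(im[170:290,320:440],(400,400),interpolation=2)
b=cv2.resize(im2[0:300,170:470],(400,400))
cv2.imwrite('pics/v7.png',np.hstack([a,b]))
print('mouth in wrist',proj(C2,[[480.5,-176.5,110],[460.5,-176.5,110],[500.5,-176.5,110]]).round(0).tolist())
E
```

```text
7.95 [ 359.53384662 -181.12613922  174.74595592] [-0.15937255  0.27461563 -2.31461521] [-0.66  0.18  1.91 -0.    1.05  0.87]
mouth in wrist [[329.0, 21.0], [327.0, 66.0], [331.0, -27.0]]
```

View pics/v7.png

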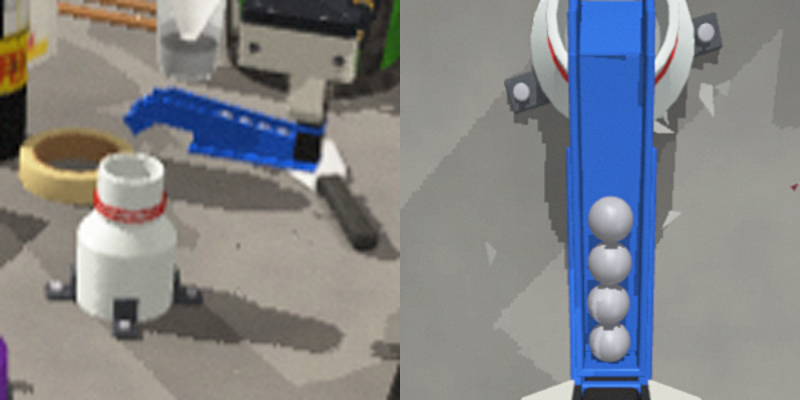

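View 7: scoop level in the air above and right in front of the bottle, balls at the back, bottle mouth nearly in line. Check lateral alignment numerically.

```bash
python3 - <<'E'
from h import *
C=cal('wrist'); im=cv2.imread('pics/wrist4.png')
b=bluemask(im)
for r in (4,12,21,30,60,100):
    x=np.where(b[r])[0]; print(r,x.min(),x.max(),onz(C,[[(x.min()+x.max())/2,r]],159).round(1).tolist())
for r in (12,21): print(r,'L',im[r,262:302,1].tolist(),'R',im[r,352:398,1].tolist())
E
```

```text
4 297 360 [[476.9, -176.4, 159.0]]
12 296 360 [[474.3, -176.4, 159.0]]
21 296 360 [[471.3, -176.5, 159.0]]
30 297 360 [[468.3, -176.8, 159.0]]
60 297 360 [[457.9, -177.2, 159.0]]
100 297 359 [[443.4, -177.6, 159.0]]
12 L [139, 141, 140, 142, 140, 139, 138, 140, 174, 209, 211, 211, 210, 212, 213, 211, 211, 181, 221, 230, 232, 232, 235, 235, 235, 181, 137, 138, 135, 137, 136, 139, 143, 106, 88, 104, 110, 108, 107, 98] R [56, 54, 56, 83, 103, 108, 109, 106, 99, 110, 117, 117, 119, 118, 118, 122, 117, 114, 112, 161, 218, 232, 231, 230, 231, 231, 225, 224, 228, 228, 227, 227, 226, 227, 232, 208, 137, 123, 126, 127, 123, 114, 107, 103, 98, 93]
21 L [140, 140, 138, 143, 141, 138, 140, 193, 201, 201, 200, 197, 201, 200, 202, 199, 200, 199, 178, 222, 231, 232, 234, 237, 236, 230, 181, 141, 133, 137, 135, 140, 156, 128, 95, 104, 105, 112, 109, 101] R [56, 55, 56, 85, 101, 109, 107, 101, 97, 139, 167, 172, 153, 125, 118, 116, 117, 116, 145, 214, 235, 235, 232, 231, 232, 225, 209, 200, 219, 220, 222, 220, 218, 222, 221, 222, 227, 216, 151, 88, 89, 121, 165, 192, 193, 188]
```

```bash
python3 - <<'E'
from h import *
im=cv2.imread('pics/side4.png'); C=cal('side'); b=bluemask(im)[170:260,350:420]
ys,xs=np.where(b); i=xs.argmin(); print('spout tip px',xs[i]+350,ys[i]+170)
# predicted tip of lip: grip(359.5,-181.1), level, foot z=137
y=0.038
for x,z in ((62,7),(64,5),(45,21),(20,0),(-71,0)):
    P=[359.5+(x+62)*np.cos(y),-181.1+(x+62)*np.sin(y)+11.5,136.8+z]; print((x,z),proj(C,[P]).round(1).tolist())
for c in range(358,420,4):
    r=np.where(b[:,c-350])[0]; print(c,(r.min()+170,r.max()+170) if len(r) else None,end=' ')
E
```

```text
spout tip px 357 205
(62, 7) [[357.9, 209.9]]
(64, 5) [[357.1, 210.6]]
(45, 21) [[365.2, 205.7]]
(20, 0) [[375.0, 215.5]]
(-71, 0) [[413.2, 221.9]]
358 (np.int64(204), np.int64(206)) 362 (np.int64(200), np.int64(208)) 366 (np.int64(197), np.int64(206)) 370 (np.int64(197), np.int64(206)) 374 (np.int64(197), np.int64(207)) 378 (np.int64(199), np.int64(215)) 382 (np.int64(200), np.int64(215)) 386 (np.int64(201), np.int64(216)) 390 (np.int64(202), np.int64(217)) 394 (np.int64(203), np.int64(217)) 398 (np.int64(204), np.int64(218)) 402 (np.int64(206), np.int64(219)) 406 (np.int64(207), np.int64(219)) 410 (np.int64(207), np.int64(220)) 414 (np.int64(208), np.int64(220)) 418 None
```

Aligned within 1 mm laterally and level. Lower to just above the rim.

arm_command:
  plan: [0,0,0,-0.004,0,0,0,0,-0.01,0,0,0,0,-0.017,0,0,0,0,-0.024,0,0,0,0,-0.03,0,0,0,0,-0.035,0,0,0,0,-0.038,0,0,0,0,-0.039,0,0,0,0,-0.039,0,0,0,0,-0.039,0]

```text
t: 9.1
tool_pos: [359.7, -181.6, 135.9]
eef_rot: [0.0, 1.0, 0.019, 0.0]
contact_force: [-0.0, -0.0, -2.4]
opening: 0.196
```

arm_command:
  plan: [0,0,0,-0.001,0,0,0,0,-0.001,0,0,0,0,-0.002,0,0,0,0,-0.002,0,0,0,0,-0.003,0,0,0,0,-0.003,0,0,0,0,-0.003,0,0,0,0,-0.003,0]

```text
t: 9.9
tool_pos: [359.5, -181.5, 132.8]
eef_rot: [0.0, 1.0, 0.019, 0.0]
contact_force: [-0.3, -0.4, -2.6]
opening: 0.195
```

arm_command:
  plan: [0,0,0,-0.001,0,0,0,0,-0.001,0,0,0,0,-0.002,0,0,0,0,-0.002,0,0,0,0,-0.002,0]

```text
t: 10.4
tool_pos: [359.8, -181.6, 130.9]
eef_rot: [0.0, 1.0, 0.019, 0.0]
contact_force: [1.9, 0.3, -0.4]
opening: 0.188
```

arm_command:
  plan: [0,0,0,-0.001,0,0,0,0,-0.001,0,0,0,0,-0.001,0,0,0,0,-0.001,0]

```text
t: 10.8
tool_pos: [359.9, -181.7, 130.0]
eef_rot: [0.0, 1.0, 0.019, 0.0]
contact_force: [2.3, 0.7, 2.5]
opening: 0.194
```

Spout rests on the rim (Fz rose ~5 N from the carried −2.4). Now test whether it pivots in the pads as the grip rises along the arc.

arm_command:
  plan: [0,0,0,0.001,0,0,0.0005,0,0.002,0,0,0.001,0,0.003,0,0,0.0015,0,0.004,0,0,0.002,0,0.005,0,0,0.002,0,0.005,0,0,0.002,0,0.005,0]

```text
t: 11.5
tool_pos: [361.4, -181.4, 134.7]
eef_rot: [-0.0, 1.0, 0.019, -0.0]
contact_force: [-0.1, 0.4, -3.2]
opening: 0.194
```

```bash
cat >> h.py <<'E'
def tilt(im,gx,gy,foot,yaw=0.038):
    """side view: nose-down angle from lower edge of foot, near side (+y), between rear and front"""
    C=cal('side'); b=bluemask(im); return C,b
E
python3 - <<'E'
from h import *
o=env.observe(); print(o['tool_pos'],o['contact_force'],o['ft_torque'])
C,im=snap('side','side5'); b=bluemask(im)
for c in range(354,420,4):
    r=np.where(b[170:260,c])[0]; print(c,(r.min()+170,r.max()+170) if len(r) else None,end=' ')
# prediction for level and 5deg pivot about grip
g=np.array(o['tool_pos'])+[0,0,18.8]; y=.038
for t in (0,.05,.1):
    out=[]
    for x,z in ((64,5),(20,0),(-71,0)):
        dx,dz=x+62,z-56; X=dx*np.cos(t)+dz*np.sin(t); Z=-dx*np.sin(t)+dz*np.cos(t)
        out.append(proj(C,[g+[X*np.cos(y)-11.5*np.sin(y),X*np.sin(y)+11.5,Z]])[0].round(1).tolist())
    print('\n',t,out)
E
```

```text
[ 361.35154889 -181.38079046  134.65386199] [-0.08337797  0.44623084 -3.17967902] [-0.00626669  0.17640351 -0.03378032]
354 None 358 (np.int64(217), np.int64(223)) 362 (np.int64(214), np.int64(222)) 366 (np.int64(212), np.int64(221)) 370 (np.int64(212), np.int64(222)) 374 (np.int64(213), np.int64(223)) 378 (np.int64(214), np.int64(230)) 382 (np.int64(215), np.int64(231)) 386 (np.int64(217), np.int64(231)) 390 (np.int64(218), np.int64(232)) 394 (np.int64(219), np.int64(233)) 398 (np.int64(220), np.int64(234)) 402 (np.int64(221), np.int64(234)) 406 (np.int64(222), np.int64(235)) 410 (np.int64(223), np.int64(236)) 414 (np.int64(223), np.int64(224)) 418 None 
 0 [[355.7, 225.1], [373.3, 230.0], [410.9, 236.7]]

 0.05 [[356.7, 227.6], [374.4, 231.7], [412.1, 236.7]]

 0.1 [[357.7, 230.0], [375.5, 233.4], [413.3, 236.6]]
```

The pads hold it rigidly (still level, Fz back to carried weight), so lifting alone won't tip it. I'll push gently forward so the lip bears on the far inner wall, which turns it nose-down in the pads.

arm_command:
  plan: [0,0.001,0,-0.001,0,0,0.002,0,-0.001,0,0,0.003,0,-0.001,0,0,0.004,0,-0.001,0,0,0.005,0,-0.001,0,0,0.006,0,-0.001,0,0,0.007,0,-0.001,0,0,0.008,0,-0.001,0,0,0.008,0,-0.001,0,0,0.008,0,-0.001,0]

```text
t: 12.55
tool_pos: [369.5, -181.4, 133.7]
eef_rot: [0.0, 1.0, 0.019, -0.0]
contact_force: [0.1, -0.1, -2.2]
opening: 0.192
```

arm_command:
  plan: [0,0.001,0,0,0,0,0.002,0,0,0,0,0.003,0,0,0,0,0.003,0,0,0,0,0.003,0,0,0]

```text
t: 13.05
tool_pos: [372.4, -181.4, 133.7]
eef_rot: [-0.0, 1.0, 0.019, -0.0]
contact_force: [0.1, 0.3, -2.5]
opening: 0.193
```

arm_command:
  plan: [0,0.001,0,0,0,0,0.002,0,0,0,0,0.002,0,0,0,0,0.002,0,0,0]

```text
t: 13.45
tool_pos: [373.1, -181.2, 133.5]
eef_rot: [-0.0, 1.0, 0.019, -0.002]
contact_force: [-7.8, -1.9, 1.7]
opening: 0.194
```

arm_command:
  plan: [0,0.001,0,0,0,0,0.002,0,0,0,0,0.002,0,0,0,0,0.002,0,0,0]

```text
t: 13.85
tool_pos: [373.4, -180.9, 133.4]
eef_rot: [-0.001, 1.0, 0.02, -0.003]
contact_force: [-15.6, -1.6, 5.8]
opening: 0.196
```

arm_command:
  plan: [0,0.0005,0,0.001,0,0,0.001,0,0.002,0,0,0.0015,0,0.003,0,0,0.002,0,0.004,0,0,0.002,0,0.004,0]

```text
t: 14.35
tool_pos: [374.9, -180.5, 136.7]
eef_rot: [-0.001, 1.0, 0.02, -0.004]
contact_force: [-12.8, -0.8, 0.6]
opening: 0.193
```

```bash
cat >> h.py <<'E'
def look(f):
    o=env.observe(); print(o['t'],o['tool_pos'].round(1),o['contact_force'].round(1),o['ft_torque'].round(2))
    C,im=snap('side',f); b=bluemask(im)[150:270,340:430]
    print('lower edge',[(c+340,int(np.where(b[:,c])[0].max()+150)) for c in range(0,90,4) if b[:,c].any()])
    g=o['tool_pos']+[0,0,18.8]; y=.038
    for t in np.radians((0,5,10,15,20,30)):
        out=[]
        for x,z in ((64,5),(20,0),(-71,0)):
            dx,dz=x+62,z-56; X=dx*np.cos(t)+dz*np.sin(t); Z=-dx*np.sin(t)+dz*np.cos(t)
            out.append(proj(C,[g+[X*np.cos(y)-11.5*np.sin(y),X*np.sin(y)+11.5,Z]])[0].round(1).tolist())
        print(round(np.degrees(t)),out)
    return im
E
python3 -c "
from h import *
look('side6')"
```

```text
14.35 [ 374.9 -180.5  136.7] [-12.8  -0.8   0.6] [-0.27  2.59 -0.14]
lower edge [(352, 220), (356, 222), (360, 220), (364, 221), (368, 222), (372, 229), (376, 229), (380, 230), (384, 231), (388, 231), (392, 232), (396, 233), (400, 233), (404, 234), (408, 223)]
0 [[350.3, 223.5], [367.8, 228.4], [405.3, 234.9]]
5 [[352.1, 227.8], [369.8, 231.3], [407.3, 234.9]]
10 [[354.2, 231.9], [371.9, 234.1], [409.4, 234.8]]
15 [[356.6, 235.9], [374.3, 236.7], [411.4, 234.4]]
20 [[359.4, 239.8], [376.9, 239.1], [413.4, 233.9]]
30 [[365.9, 246.8], [382.6, 243.4], [417.1, 232.4]]
```

arm_command:
  plan: [0,0.0005,0,0.001,0,0,0.001,0,0.002,0,0,0.0015,0,0.003,0,0,0.002,0,0.004,0,0,0.002,0,0.004,0]

```text
t: 14.9
tool_pos: [377.0, -180.5, 140.8]
eef_rot: [-0.001, 1.0, 0.02, -0.004]
contact_force: [-12.5, -1.6, 0.7]
opening: 0.197
```

```bash
python3 -c "
from h import *
im=look('side7'); im2=snap('wrist','wrist7')[1]
a=cv2.resize(im[170:250,330:430],(500,400),interpolation=2); b=cv2.resize(im2[0:300,170:470],(300,300)); o=np.zeros((400,800,3),np.uint8); o[:,:500]=a; o[:300,500:]=b; cv2.imwrite('pics/v8.png',o)"
```

```text
14.9 [ 377.  -180.5  140.8] [-12.5  -1.6   0.7] [-0.19  2.55 -0.13]
lower edge [(352, 220), (356, 221), (360, 219), (364, 220), (368, 221), (372, 228), (376, 229), (380, 229), (384, 230), (388, 230), (392, 231), (396, 231), (400, 232), (404, 232), (408, 230)]
0 [[349.6, 221.8], [367.1, 226.7], [404.6, 233.3]]
5 [[351.3, 226.1], [369.0, 229.6], [406.6, 233.2]]
10 [[353.4, 230.3], [371.2, 232.4], [408.7, 233.1]]
15 [[355.9, 234.3], [373.6, 235.1], [410.7, 232.7]]
20 [[358.7, 238.1], [376.2, 237.5], [412.7, 232.2]]
30 [[365.2, 245.2], [381.9, 241.8], [416.4, 230.7]]
```

View pics/v8.png

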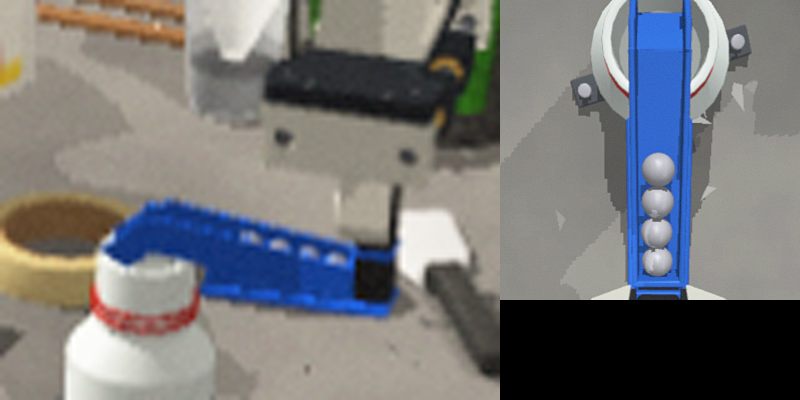

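View 8: lip still in the mouth, scoop now ≈3° nose-down, all four balls still at the back — the method works. But balls must not run while the lip is against the far wall (too shallow), so: creep to ~5.5°, deepen the lip, then tilt briskly past and pull back to mid-mouth before they reach the brow.

arm_command:
  plan: [0,0.0005,0,0.001,0,0,0.001,0,0.002,0,0,0.0015,0,0.003,0,0,0.002,0,0.004,0,0,0.002,0,0.0045,0,0,0.002,0,0.0045,0]

```text
t: 15.6
tool_pos: [379.5, -180.6, 145.3]
eef_rot: [-0.001, 1.0, 0.02, -0.004]
contact_force: [-10.9, -1.0, -0.3]
opening: 0.195
```

arm_command:
  plan: [0,-0.002,0,0,0,0,-0.004,0,0,0,0,-0.006,0,0,0,0,-0.006,0,-0.001,0,0,-0.006,0,-0.002,0,0,-0.006,0,-0.003,0,0,-0.006,0,-0.004,0,0,-0.006,0,-0.004,0,0,-0.006,0,-0.004,0]

```text
t: 16.5
tool_pos: [376.7, -181.6, 142.4]
eef_rot: [0.0, 1.0, 0.019, 0.0]
contact_force: [-0.4, 0.4, 0.2]
opening: 0.191
```

```bash
python3 -c "
from h import *
im=look('side8'); C,im2=snap('wrist','wrist8')
g=cv2.cvtColor(im2,cv2.COLOR_BGR2HSV); m=((g[...,1]<40)&(g[...,2]>110)).astype(np.uint8); m[:, :300]=0; m[:,356:]=0; m[270:]=0
b=[(round(x),round(y),round(r)) for x,y,r in (cv2.minEnclosingCircle(c)[0]+(cv2.minEnclosingCircle(c)[1],) for c in cv2.findContours(m,0,2)[0]) if r>6]; print(b)"
```

```text
16.5 [ 376.7 -181.6  142.4] [-0.4  0.4  0.2] [0.01 0.07 0.02]
lower edge [(352, 220), (356, 222), (360, 220), (364, 220), (368, 221), (372, 228), (376, 228), (380, 229), (384, 229), (388, 230), (392, 230), (396, 231), (400, 231), (404, 231), (408, 231)]
0 [[349.9, 221.1], [367.4, 226.0], [404.9, 232.5]]
5 [[351.6, 225.4], [369.3, 228.9], [406.9, 232.5]]
10 [[353.7, 229.5], [371.5, 231.7], [409.0, 232.3]]
15 [[356.2, 233.6], [373.9, 234.3], [411.0, 232.0]]
20 [[359.0, 237.4], [376.5, 236.7], [413.0, 231.4]]
30 [[365.5, 244.4], [382.2, 241.0], [416.7, 229.9]]
[(327, 231, 41), (327, 172, 16), (328, 10, 24)]
```

arm_command:
  plan: [0,0.003,0,0.0005,0,0,0.0055,0,0.0005,0,0,0.016,0,0.018,0,0,0.0225,0,0.0255,0,0,0.011,0,0.0255,0,0,-0.001,0,0.022,0,0,-0.001,0,0.022,0,0,-0.001,0,0.022,0]

```text
t: 17.4
tool_pos: [375.3, -181.4, 164.0]
eef_rot: [-0.0, 1.0, 0.019, -0.0]
contact_force: [0.1, -0.8, -1.8]
opening: 0.189
```

```bash
python3 -c "
from h import *
im=look('side9'); C,im2=snap('wrist','wrist9')
a=cv2.resize(im[160:250,330:430],(440,400),interpolation=2); b=cv2.resize(im2[0:300,170:470],(350,350)); o=np.zeros((400,800,3),np.uint8); o[:,:440]=a; o[:350,450:]=b; cv2.imwrite('pics/v9.png',o)"
```

```text
17.4 [ 375.3 -181.4  164. ] [ 0.1 -0.8 -1.8] [0.04 0.22 0.01]
lower edge [(356, 218), (360, 219), (364, 216), (368, 216), (372, 217), (376, 223), (380, 223), (384, 223), (388, 223), (392, 224), (396, 224), (400, 224), (404, 223), (408, 224), (412, 223)]
0 [[350.8, 213.1], [368.5, 218.0], [406.3, 224.5]]
5 [[352.6, 217.5], [370.4, 221.0], [408.4, 224.4]]
10 [[354.7, 221.7], [372.6, 223.8], [410.5, 224.2]]
15 [[357.2, 225.8], [375.0, 226.5], [412.5, 223.9]]
20 [[360.0, 229.7], [377.7, 228.9], [414.5, 223.4]]
30 [[366.5, 236.8], [383.5, 233.3], [418.3, 221.8]]
```

View pics/v9.png

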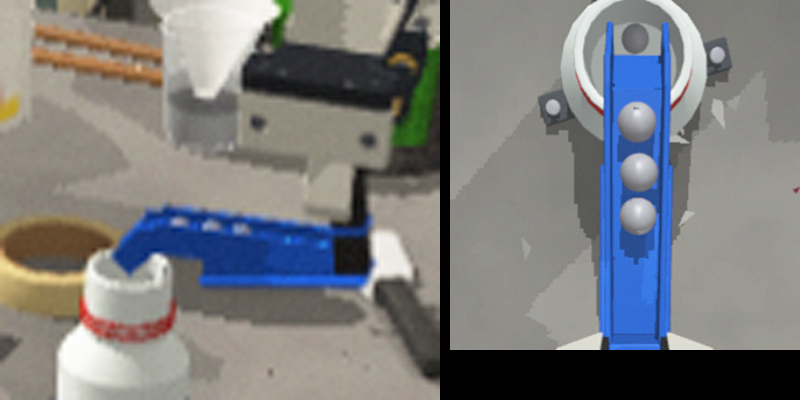

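View 9: tilt ≈11°, one ball already in the bottle, the other three rolling in file; the lip is slightly high and forward, so lower and draw back at once.

arm_command:
  plan: [0,-0.006,0,-0.006,0,0,-0.009,0,-0.011,0,0,-0.009,0,-0.011,0,0,-0.009,0,-0.011,0,0,-0.009,0,-0.011,0,0,-0.009,0,-0.011,0]

```text
t: 18.1
tool_pos: [366.6, -181.5, 153.2]
eef_rot: [0.0, 1.0, 0.019, 0.0]
contact_force: [2.3, 0.3, -1.8]
opening: 0.195
```

```bash
python3 -c "
from h import *
im=look('side10'); C,im2=snap('wrist','wrist10')
a=cv2.resize(im[160:250,330:430],(440,400),interpolation=2); b=cv2.resize(im2[0:300,170:470],(350,350)); o=np.zeros((400,800,3),np.uint8); o[:,:440]=a; o[:350,450:]=b; cv2.imwrite('pics/v10.png',o)"
```

```text
18.1 [ 366.6 -181.5  153.2] [ 2.3  0.3 -1.8] [ 0.06 -0.23  0.  ]
lower edge [(360, 223), (364, 222), (368, 220), (372, 221), (376, 221), (380, 228), (384, 228), (388, 228), (392, 228), (396, 228), (400, 228), (404, 228), (408, 228), (412, 228), (416, 227)]
0 [[354.0, 217.8], [371.7, 222.7], [409.5, 229.2]]
5 [[355.8, 222.1], [373.7, 225.7], [411.6, 229.2]]
10 [[357.9, 226.4], [375.8, 228.5], [413.7, 229.0]]
15 [[360.4, 230.4], [378.2, 231.1], [415.7, 228.7]]
20 [[363.2, 234.3], [380.8, 233.6], [417.7, 228.1]]
30 [[369.7, 241.4], [386.6, 237.9], [421.4, 226.6]]
```

View pics/v10.png

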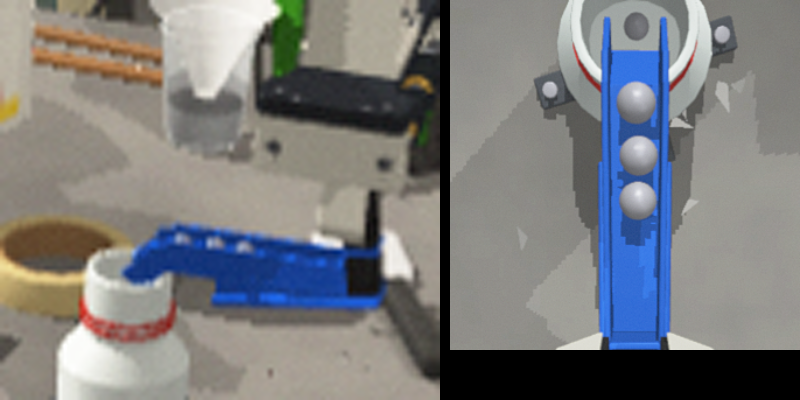

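View 10: lip well into the mouth, tilt ≈10.5°, one ball inside, three near the brow and nearly still. Wait a moment and see whether they creep.

arm_command:
  plan: [0,0.001,0,0,0,0,0.001,0,0,0,0,0.001,0,0,0,0,0.001,0,0,0,0,0.001,0,0,0,0,0.001,0,0,0,0,0.001,0,0,0,0,0.001,0,0,0,0,0.001,0,0,0,0,0.001,0,0,0]

```text
t: 19.2
tool_pos: [367.4, -181.5, 153.2]
eef_rot: [0.0, 1.0, 0.019, -0.0]
contact_force: [-0.3, -0.1, -1.7]
opening: 0.195
```

```bash
cat >> h.py <<'E'
def balls(f):
    C,im=snap('wrist',f); g=cv2.cvtColor(im,cv2.COLOR_BGR2HSV)
    m=((g[...,1]<60)&(g[...,2]>95)).astype(np.uint8); m[:,:304]=0; m[:,352:]=0; m[260:]=0; m[:35]=0
    m=cv2.erode(m,np.ones((5,5)))
    return [tuple(np.round(q,0).astype(int).tolist())+(int(s[4]),) for s,q in zip(*[a[1:] for a in cv2.connectedComponentsWithStats(m)[2:]]) if s[4]>60]
E
python3 -c "
from h import *
import h
o=env.observe(); print(o['tool_pos'],o['contact_force']); print(balls('wrist11'))
h.snap=lambda n,f:(cal(n),cv2.imread('pics/'+f+'.png')); print(balls('wrist10'),balls('wrist9'))"
```

```text
[ 367.4448754  -181.47334593  153.20554458] [-0.33130134 -0.10738554 -1.74903276]
[(328, 38, 148), (329, 88, 646), (331, 133, 602), (331, 172, 551)]
[(328, 38, 147), (329, 88, 645), (331, 133, 597), (331, 171, 555)] [(337, 40, 187), (330, 104, 613), (332, 147, 572), (331, 185, 534)]
```

Static: rolling resistance holds them at ~2.5° net. They can be nudged on by an asymmetric motion: slow forward, brisk back (balls keep their place while the scoop withdraws), lip staying in the mouth.

arm_command:
  plan: [0,0.002,0,0,0,0,0.004,0,0,0,0,0.006,0,0,0,0,0.008,0,0,0,0,0,0,0,0,0,0.002,0,0,0,0,0.004,0,0,0,0,0.006,0,0,0,0,0.008,0,0,0,0,0,0,0,0]

```text
t: 20.25
tool_pos: [368.2, -181.7, 153.2]
eef_rot: [0.0, 1.0, 0.02, 0.0]
contact_force: [0.1, -1.2, -2.0]
opening: 0.189
```

```bash
python3 -c "
from h import *
o=env.observe(); print(o['t'],o['tool_pos'],o['contact_force']); print(balls('wrist12'))"
```

```text
20.25 [ 368.1889445  -181.68481156  153.2489989 ] [ 0.10799562 -1.20651723 -2.02359447]
[(330, 50, 760), (333, 105, 625), (332, 145, 586)]
```

They advanced 11–15 mm. Repeat.

arm_command:
  plan: [0,0,0,0,0,0,0.002,0,0,0,0,0.004,0,0,0,0,0.006,0,0,0,0,0,0,0,0,0,0,0,0,0,0,0,0,0,0]

```text
t: 21.0
tool_pos: [367.3, -181.5, 153.3]
eef_rot: [0.0, 1.0, 0.019, -0.0]
contact_force: [-0.3, 0.5, -1.4]
opening: 0.194
```

```bash
python3 -c "
from h import *
o=env.observe(); print(o['t'],o['tool_pos'],o['contact_force']); print(balls('wrist13'))"
```

```text
21.0 [ 367.27241189 -181.45152892  153.27867931] [-0.27482327  0.45192102 -1.37146126]
[(328, 39, 137), (333, 94, 650), (333, 134, 601)]
```

arm_command:
  plan: [0,0.002,0,0,0,0,0.004,0,0,0,0,0.006,0,0,0,0,0.008,0,0,0,0,0,0,0,0,0,0.002,0,0,0,0,0.004,0,0,0,0,0.006,0,0,0,0,0,0,0,0,0,0,0,0,0]

```text
t: 22.05
tool_pos: [367.1, -181.4, 153.2]
eef_rot: [-0.0, 1.0, 0.019, -0.0]
contact_force: [0.7, -0.2, -0.9]
opening: 0.19
```

```bash
python3 -c "
from h import *
o=env.observe(); print(o['t'],o['tool_pos'],o['contact_force']); print(balls('wrist14'))"
```

```text
22.05 [ 367.09687696 -181.36511616  153.22440098] [ 0.71048948 -0.22971722 -0.91178143]
[(331, 52, 804), (333, 110, 624)]
```

arm_command:
  plan: [0,0.002,0,0,0,0,0.004,0,0,0,0,0.006,0,0,0,0,0.008,0,0,0,0,0,0,0,0,0,0.002,0,0,0,0,0.004,0,0,0,0,0.006,0,0,0,0,0,0,0,0,0,0,0,0,0]

```text
t: 23.1
tool_pos: [367.1, -181.4, 153.2]
eef_rot: [0.0, 1.0, 0.019, -0.0]
contact_force: [0.2, -0.5, -1.5]
opening: 0.193
```

```bash
python3 -c "
from h import *
o=env.observe(); print(o['t'],o['tool_pos'],o['contact_force']); print(balls('wrist15'))"
```

```text
23.1 [ 367.08376573 -181.40272366  153.21306412] [ 0.18562866 -0.47350126 -1.4752695 ]
[(338, 38, 68), (333, 85, 654)]
```

One left in the trough.

arm_command:
  plan: [0,0.002,0,0,0,0,0.004,0,0,0,0,0.006,0,0,0,0,0.008,0,0,0,0,0,0,0,0,0,0.002,0,0,0,0,0.004,0,0,0,0,0.006,0,0,0,0,0.008,0,0,0,0,0,0,0,0]

```text
t: 24.15
tool_pos: [368.2, -181.7, 153.3]
eef_rot: [0.0, 1.0, 0.02, 0.0]
contact_force: [0.3, -0.5, -1.8]
opening: 0.189
```

arm_command:
  plan: [0,0.002,0,0,0,0,0.004,0,0,0,0,0.006,0,0,0,0,0.008,0,0,0,0,0,0,0,0,0,0,0,0,0,0,0,0,0,0]

```text
t: 24.85
tool_pos: [367.2, -181.4, 153.3]
eef_rot: [0.0, 1.0, 0.019, -0.0]
contact_force: [0.2, 0.5, -1.2]
opening: 0.195
```

```bash
python3 -c "
from h import *
im=look('side16'); print(balls('wrist16')); im2=cv2.imread('pics/wrist16.png')
a=cv2.resize(im[160:250,330:430],(440,400),interpolation=2); b=cv2.resize(im2[0:200,230:430],(350,350)); o=np.zeros((400,800,3),np.uint8); o[:,:440]=a; o[:350,450:]=b; cv2.imwrite('pics/v11.png',o)"
```

```text
24.85 [ 367.2 -181.4  153.3] [ 0.2  0.5 -1.2] [0.11 0.1  0.02]
lower edge [(360, 223), (364, 222), (368, 220), (372, 221), (376, 221), (380, 228), (384, 228), (388, 228), (392, 228), (396, 228), (400, 228), (404, 228), (408, 228), (412, 228), (416, 227)]
0 [[353.8, 217.7], [371.5, 222.7], [409.3, 229.2]]
5 [[355.5, 222.1], [373.4, 225.6], [411.3, 229.2]]
10 [[357.7, 226.3], [375.6, 228.4], [413.4, 229.0]]
15 [[360.1, 230.4], [378.0, 231.1], [415.4, 228.6]]
20 [[362.9, 234.2], [380.6, 233.5], [417.4, 228.1]]
30 [[369.4, 241.3], [386.4, 237.8], [421.2, 226.6]]
[(336, 38, 83)]
```

View pics/v11.png

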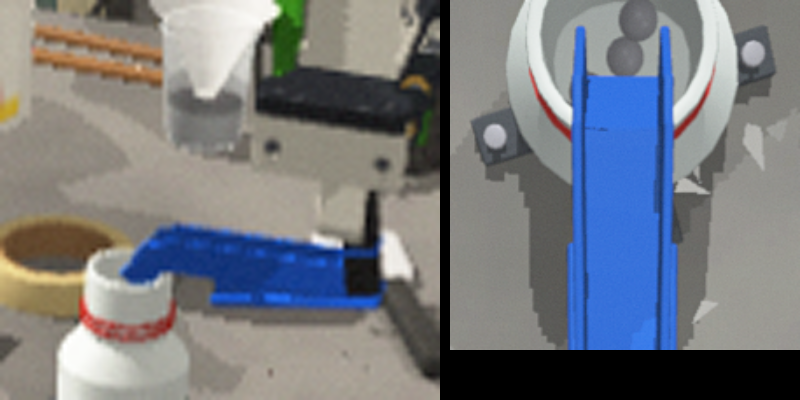

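View 11: trough empty, balls seen down in the bottle, lip still mid-mouth. Now withdraw and return the scoop to its starting spot; pressing on the bench will turn it level in the pads.

arm_command:
  plan: [0,0,0,0.004,0,0,0,0,0.012,0,0,0,0,0.022,0,0,0,0,0.034,0,0,0,0,0.042,0,0,0,0.005,0.046,0,0,0,0.02,0.046,0,0,0.001,0.045,0.046,0,0,0.003,0.075,0.046,0,0,0.005,0.105,0.046,0]

```text
t: 25.95
tool_pos: [372.2, -75.2, 199.3]
eef_rot: [-0.0, 1.0, 0.019, -0.0]
contact_force: [0.6, -0.4, -1.9]
opening: 0.193
```

arm_command:
  plan: [0,0.002,0.03,0,0,0,0.004,0.06,0,0,0,0.006,0.09,0,0,0,0.008,0.12,0,0,0,0.01,0.15,0,0,0,0.012,0.18,0,0,0,0.014,0.21,0,0,0,0.015,0.235,0,0,0,0.015,0.247,0,0,0,0.015,0.25,0,0]

```text
t: 26.95
tool_pos: [387.1, 174.4, 199.1]
eef_rot: [0.0, 1.0, 0.02, -0.0]
contact_force: [0.3, -0.2, -1.5]
opening: 0.197
```

arm_command:
  plan: [0,0,0,-0.015,0,0,0,0,-0.035,0,0,0,0,-0.06,0,0,0,0,-0.085,0,0,0,0,-0.105,0,0,0,0,-0.12,0,0,0,0,-0.13,0,0,0,0,-0.135,0,0,0,0,-0.135,0]

```text
t: 27.85
tool_pos: [387.5, 173.1, 64.1]
eef_rot: [0.0, 1.0, 0.019, -0.0]
contact_force: [-0.6, -0.0, -0.1]
opening: 0.194
```

arm_command:
  plan: [0,0,0,-0.003,0,0,0,0,-0.006,0,0,0,0,-0.009,0,0,0,0,-0.012,0,0,0,0,-0.015,0,0,0,0,-0.017,0,0,0,0,-0.019,0,0,0,0,-0.021,0]

```text
t: 28.65
tool_pos: [384.5, 173.3, 43.3]
eef_rot: [0.0, 1.0, 0.019, -0.003]
contact_force: [-10.6, -0.1, 13.3]
opening: 0.193
```

arm_command:
  plan: [0,0,0,-0.001,0,0,0,0,-0.002,0,0,0,0,-0.003,0,0,0,0,-0.004,0,0,0,0,-0.005,0,0,0,0,-0.0055,0,0,0,0,-0.0055,0]

```text
t: 29.35
tool_pos: [385.3, 173.4, 37.8]
eef_rot: [0.0, 1.0, 0.019, -0.002]
contact_force: [-9.6, -0.7, 11.0]
opening: 0.196
```

```bash
python3 - <<'E'
from h import *
o=env.observe(); print(o['tool_pos'],o['contact_force'])
C,im=snap('side','side17'); b=bluemask(im); old=bluemask(cv2.imread('pics/side2.png'))
f=lambda b:[(c,int(np.where(b[320:372,c])[0].max()+320)) for c in range(282,357,6) if b[320:372,c].any()]
print(f(old)); print(f(b))
E
```

```text
[385.28172024 173.35212303  37.82629686] [-9.63400219 -0.74394685 10.99451057]
[(288, 342), (294, 340), (300, 341), (306, 343), (312, 351), (318, 353), (324, 354), (330, 356), (336, 357), (342, 359), (348, 360), (354, 348)]
[(288, 340), (294, 342), (300, 341), (306, 343), (312, 351), (318, 353), (324, 354), (330, 356), (336, 357), (342, 359), (348, 360), (354, 349)]
```

Scoop's lower edge matches the initial standing one. Relieve sideways load, release, retreat straight up.

arm_command:
  plan: [0,-0.001,0,0,0,0,-0.0018,0,0,0,0.05,-0.0018,0,0,0,0.05,-0.0018,0,0,0,0.05,-0.0018,0,0,0,0.05,-0.0018,0,0,0,0.05,-0.0018,0,0,0]

```text
t: 30.1
tool_pos: [385.8, 173.5, 37.7]
eef_rot: [0.0, 1.0, 0.019, 0.0]
contact_force: [0.1, -0.2, 0.4]
opening: 0.538
```

arm_command:
  plan: [0.05,0,0,0.01,0,0.05,0,0,0.03,0,0.05,0,0,0.06,0,0.05,0,0,0.1,0,0.05,0,0,0.14,0,0.05,0,0,0.18,0,0.05,0,0,0.2,0,0.05,0,0,0.2,0,0.05,0,0,0.2,0]

```text
t: 31.0
tool_pos: [385.4, 173.5, 237.9]
eef_rot: [-0.0, 1.0, 0.019, 0.0]
contact_force: [-0.4, 0.2, -0.6]
opening: 0.542
```

```bash
python3 - <<'E'
from h import *
o=env.observe(); print(o['t'],o['tool_pos'],o['contact_force'],o['opening'])
C,im=snap('side','side18'); _,sc=snap('scene','scene18'); snap('wrist','wrist18'); b=bluemask(im); old=bluemask(cv2.imread('pics/side0.png'))
f=lambda b:[(c,int(np.where(b[320:372,c])[0].max()+320)) for c in range(282,357,6) if b[320:372,c].any()]
print(f(old)); print(f(b))
a=cv2.resize(im[170:380,230:430],(400,420),interpolation=2); d=cv2.resize(sc[190:350,200:400],(400,320),interpolation=2)
v=np.zeros((420,800,3),np.uint8); v[:,:400]=a; v[:320,400:]=d; cv2.imwrite('pics/v12.png',v)
E
```

```text
31.0 [385.41934155 173.45930926 237.93911101] [-0.41158241  0.23004207 -0.6256311 ] 0.5419748461078226
[(288, 342), (294, 340), (300, 341), (306, 343), (312, 351), (318, 353), (324, 354), (330, 356), (336, 357), (342, 359), (348, 360), (354, 348)]
[(288, 339), (294, 342), (300, 341), (306, 343), (312, 351), (318, 353), (324, 354), (330, 356), (336, 358), (342, 359), (348, 360), (354, 349)]
```

View pics/v12.png

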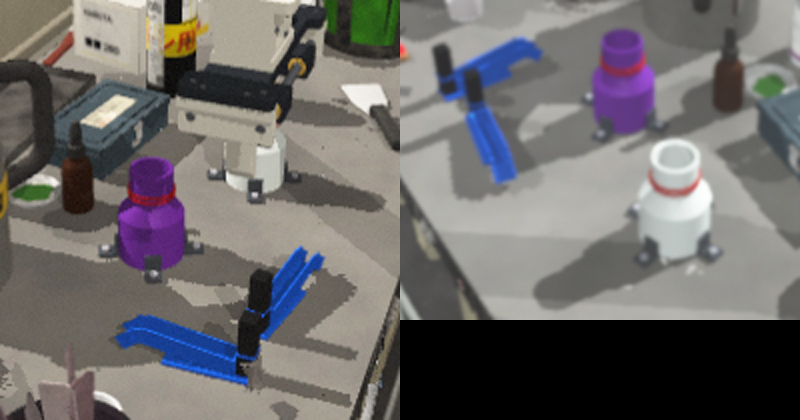

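View 12: scoop standing upright and empty where it started. The dropper bottle and can are standing, no ball shows on the bench, and the gripper is clear. Handing in.

```bash
python3 -c "
from bench import job
print(job.hand_in())"
```

```text
the job is handed in; nothing more can be done
None
```

I picked up the scoop farthest from the base by its post and rested its spout on the white bottle's rim while level. I then tipped it and ran all four balls in, stood the scoop back where it started, and handed the job in at about 31 s.

- **Tipping:** Raising the grip did not tip the scoop, because the pads held the post rigidly. I pushed the lip gently against the far inner wall to turn the scoop in the grip.
- **Pour:** The tilt came out at about 10–11° where I had aimed for 18°, so after the first ball the others stopped short of the brow. Small forward-and-back strokes with the lip in the mouth moved them in one at a time. For a moment around the first ball the lip was estimated about 1 mm above the rim, and I lowered it at once. When the last ball was in, it was about 9 mm below the rim and near the axis.
- **Last checks:**
  - The trough is empty and no ball is visible on the bench. Only two balls could be seen directly inside the bottle; the other two were out of the camera's view.
  - The foot edge in the side picture matches the starting picture within about 1 px; only the spout tip reads up to 3 px off.
  - The dropper bottle and the can are standing, and the gripper is clear of everything.

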